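# Swap the sampling pump's battery

## Task

The air sampling pump's battery is flat: pull it out of the pump and plug it fully home into the empty charging cradle, then take the charged battery from the other cradle and plug it fully home into the pump. Only after that, switch the pump on by pushing its toggle lever all the way over, away from the robot. Lower the batteries in rather than dropping them, let go of each once it is seated, and do not shift the other things lying about on the counter.

Things in the scene. Friction and masses are not known exactly. Their poses are not given: they have to be found in the camera images.
- pump: Air sampling pump, fixed to the counter: a grey box 130 mm (its x) by 200 mm (its y) by 100 mm high with black rubber corners. Origin: centre of its underside, z up. In its flat top are a battery well (on its +y half, centre at x 0, y +50 mm) and a toggle lever on a black block (on its -y half, at x 0, y -60 mm). Its yaw stays within 0.3 rad of the world's axes; the lever swings along its x.
- pump_well (a point): Centre of the floor of the pump's battery well, 55 mm above the counter, axes as the pump's. The well is a straight rectangular hole 37 mm (x) by 53 mm (y), 45 mm deep, open at the pump's top (100 mm above the counter). A battery is fully home when its origin is at this point.
- switch (a joint): The pump's toggle lever, rad: 0 = off (leaning 0.5 rad towards the pump's -x, the robot's side), 1.0 = on, the end stop (leaning 0.5 rad towards the pump's +x). It starts between 0 and 0.1, turns about an axis along the pump's y through the point x 0, y -60, z 122 mm of the pump, needs about 1 N at its tip and stays where it is left.
- switch_tip (a point): Centre of the round knob (26 mm across, black) at the lever's tip, 60 mm from the lever's axis. The lever's steel stem is 10 mm thick; its mounting block is 70 mm (x) by 50 mm (y), 25 mm high, with a 26 mm thick axle barrel reaching 35 mm above the pump's top.
- cradle_free: The charging cradle that is empty at the start, fixed to the counter: a grey block 90 mm (x) by 110 mm (y) by 60 mm high with a black foot. Origin: centre of its underside, z up. Its well is in the middle of its top. Yaw within 0.3 rad of the world's axes.
- cradle_free_well (a point): Centre of the floor of the empty cradle's well, 15 mm above the counter, axes as the cradle's. The well is a straight rectangular hole 37 mm (x) by 53 mm (y), 45 mm deep, open at the cradle's top (60 mm above the counter). A battery is fully home when its origin is at this point.
- cradle_used: An identical charging cradle, which holds the charged battery at the start. Its place and the places of the empty cradle and the pump are swapped at random.
- cradle_used_well (a point): Centre of the floor of the charged battery's cradle's well; sizes as for cradle_free_well.
- battery_flat: The flat battery, in the pump's well at the start: a loose black upright block 34 mm (its x) by 50 mm (its y) by 110 mm high (z up), white label on each broad side, 0.32 to 0.52 kg. Origin: centre of its underside. The lowest 8 mm taper by 3 mm on each side to lead it into a well. Either way round (half a turn about z) fits. When home, its lower 45 mm are in the well and 65 mm stand above it.
- battery_charged: The charged battery, in cradle_used at the start; identical to battery_flat in size, look and origin.
- detector: Bystander: yellow hand-held gas detector lying on the counter, 70 by 135 by 34 mm, beyond the work as seen from the robot. Origin: centre of its underside.
- gas_can: Bystander: small aluminium can standing on the counter, 62 mm across, 120 mm high, beyond the work as seen from the robot. Origin: centre of its underside.
- adapter: Bystander: black power adapter block lying on the counter between robot and work, 55 by 90 by 45 mm. Origin: centre of its underside.
There are look-alikes about, which are no part of the job. What is shaped like the battery_charged but red or turquoise is not meant. Leave any green look-alike of the battery_flat alone.

How it is judged:
By the outcome, as a careful person would: the job done as asked, in the order asked, and still so for the second after the job is handed in, with the robot touching nothing.
It also fails if it takes over 70 s, if anything falls off the work surface, if the arm or the gripper's body presses on something with over 40 N, if the wrist force passes 120 N, or if a joint passes its speed limit or range.

## Robot

A 6-joint arm with a two-finger parallel gripper is mounted at the origin on the work surface. World frame = base frame: x ahead of the robot, y to its left, z up, the work surface at z = 0. Lengths are in m, angles in degrees, forces in N, time in s.
With the tool pointing down it reaches from about 0.4 to 0.825 m from the base axis. Payload 7 kg.
Tool frame: the origin (TCP) lies on the mounting face of the last link; the fingertips stand 178 mm ahead of it and the grasp point (between the pads) lies 159 mm ahead of it; z points along the fingers, y is the direction in which the jaws open and shut (so a half turn about z gives the same grasp; the last joint's range is limited). The gripper opens to 88 mm and grips with 3 to 60 N. Pads are 19 mm wide; open, the fingers measure 130 mm over their backs; the gripper's body (78 mm by 193 mm) begins 47 mm behind the grasp point.
Start: joints at [-50.644, 20.546, 0.682, 0, -70.136, -16.507], TCP at [0.262, -0.622, 0.405] pointing down, gripper open.
Joint ranges: [-176.03, 176.03], [-82.01, 121.73], [-58.28, 71.71], [-173.87, 95.51], [-174.79, -0.11], [-173.66, 173.66]. Speed limits (degrees/s): [136.94, 136.94, 172.46, 180, 180, 180].

## Interface

Orientations are given as [roll, pitch, yaw] about the fixed x, y, z axes, in that order (R = Rz(yaw) Ry(pitch) Rx(roll)).
In Python, from plant import r gives the robot as it stands. The module is installed in compiled form; this text tells all that it offers.
- The arm moves only by the tool carry_out, never from a script. Its argument "plan" is a list of rows, each a list of 3 entries, a list of its own where there are three numbers: the shift along the tool's x, y, z in m, then the turn, a rotation vector about the tool's x, y, z in degrees, then the closure in counts, from 0 (fully open) to 255 (shut). In form: [[[x, y, z], [ax, ay, az], hand], ...]. A call has 1 to 12 rows; each row shifts and turns the commanded pose from where the row before left it, along the tool's axes as they then stand; what a row does not reach is not made up. A row lasts 1/12 s, in which the tool goes at most 41.7 mm and 7.16 degrees, less where a joint would pass 70% of its speed; a pose out of reach is approached as far as the arm can. A call is refused whole if a number of a shift passes 0.0417 or a number of a turn 7.16, either way. A call with a gripper value outside its range is refused whole. The fingers move at their own pace and stop on an object; "grip_force" is the grip in N (left out, the last holds). Time passes only in rows, so rows that do not move let the fingers close. It gives the time, the measured TCP pose, the force and the opening at its end, in the units of the state.
- r.get_state(): the state, without advancing time (a new reading comes with each control period).
- r.capture(name): name is "scene" or "top" or "wrist"; returns the picture (480x640x3 uint8, red, green, blue); there is no depth.
- r.get_calibration(name): a dict with "K" (3x3 intrinsics, pixels), "rvec" (rotation vector, rad) and "tvec" (3), from world to camera coordinates, as OpenCV has them. Camera axes: x right, y down, z forward; pixel columns grow to the right and rows downward; lengths in m; the calibration is good to about 2 mm. A picture is of the moment at which its call begins: read the wrist's pose just before it. get_calibration takes no time and is no camera call; for the wrist camera it gives the pose at the moment of the call.
- r.close_job(): hands the job in, once; it reports no verdict.
The state is a dict: "time_s": time; "joints": joint angles; "qd": joint speeds; "joint_torque": joint torques, N m; "tcp_pos": TCP position; "eef_rot": TCP orientation; "contact_force": force on the tool from outside, world axes, zero at the start; "moment": the same for the moment, N m; "gripper_width": finger opening in m.
Only numpy, scipy, OpenCV 4.12 (cv2) and the standard library are available. Lean on these libraries where they do the work, as an engineer would, in place of code of your own. Each camera call takes 0.05 s, during which the arm holds its last target. There are 200 camera calls.

## Working session

There is one attempt and no reset: what is moved stays moved. The work goes in short steps, Python scripts to look and compute and a tool call to move; the robot and the scene stay as the last step left them, time stands still between calls to the robot, and variables do not carry over. Pictures are saved under pics/ and viewed, about 8 in all and at most 12, crops included, and the job is handed in when it is done.

Besides the shell and the picture viewer there is one more tool, called after ">>>" by a JSON object that holds its "fn" and its "kwargs", one argument or row to a line. carry_out: Moves the arm, as the interface text tells. Its arguments: {"type":"object","properties":{"plan":{"type":"array","items":{"type":"array"}},"grip_force":{"type":"number"}},"required":["plan"]}

```bash
mkdir -p pics; python3 - <<'E'
from plant import r
import cv2
for n in("scene","top"):
    cv2.imwrite(f"pics/{n}0.png",r.capture(n)[:,:,::-1])
    c=r.get_calibration(n);print(n,c)
print(r.get_calibration("wrist"));print(r.get_state())
E
```

```text
scene {'K': array([[587.63884342,   0.        , 318.81404121],
       [  0.        , 587.63884342, 236.64786698],
       [  0.        ,   0.        ,   1.        ]]), 'rvec': array([ 1.24264209,  2.41804888, -0.8356781 ]), 'tvec': array([ 0.29641639, -0.28127787,  1.74941252])}
top {'K': array([[438.5198527 ,   0.        , 322.44712255],
       [  0.        , 438.5198527 , 243.68018787],
       [  0.        ,   0.        ,   1.        ]]), 'rvec': array([ 2.18970364, -2.20021084,  0.08841685]), 'tvec': array([0.00510622, 0.52831158, 1.11508047])}
{'K': array([[366.06341251,   0.        , 316.05240891],
       [  0.        , 366.06341251, 235.05501132],
       [  0.        ,   0.        ,   1.        ]]), 'rvec': array([-1.65306432, -2.49167304, -0.31084319]), 'tvec': array([ 0.6744618 , -0.02993191,  0.38935619])}
{'time_s': 0.1, 'joints': array([-5.06444655e+01,  2.05881433e+01,  6.40690968e-01, -1.75413465e-02,
       -7.01358325e+01, -1.65071137e+01]), 'qd': array([ 0.01815928, -0.02754006,  0.13734571,  0.11975024,  0.03274961,
       -0.04534633]), 'joint_torque': array([-1.52619908e-03, -5.84163344e+01,  2.93750453e+01,  7.01546609e+00,
        1.01287573e-02, -7.40154110e-05]), 'tcp_pos': array([ 0.26203972, -0.62188816,  0.4038203 ]), 'eef_rot': array([ 1.79915462e+02, -7.85494622e-03, -1.57157546e+02]), 'contact_force': array([-0.05982579, -0.2552731 ,  0.88279301]), 'moment': array([ 0.00279568, -0.01968967,  0.01876613]), 'gripper_width': 0.08779074734548087}
```

View pics/scene0.png

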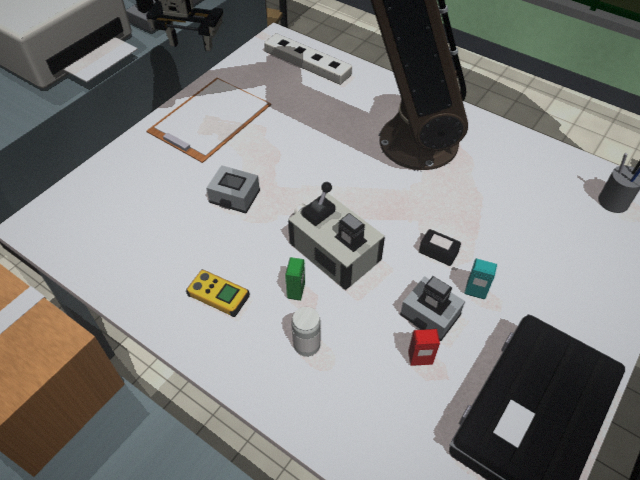

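View pics/top0.png

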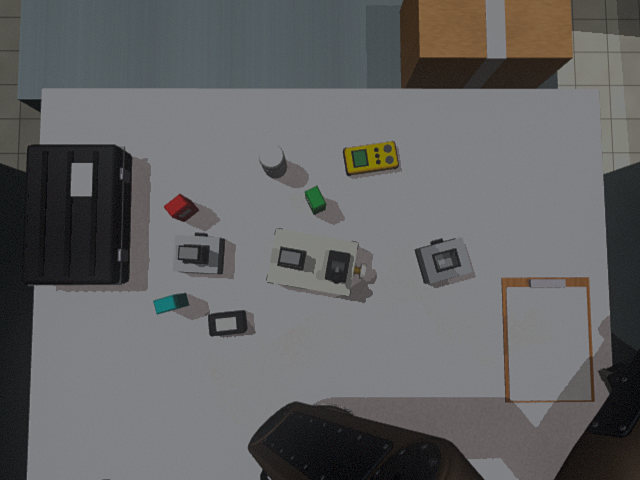

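The top view is oriented with up = +x and left = +y. Things that could pass for a battery, by top-view pixel:
- black one in the pump (292,258)
- black one in the left cradle (192,253)
- red (181,207)
- turquoise (171,302)
- green (315,200)
- black adapter (228,323)

By the description, the flat battery is at (292,258), the charged one is at (192,253), and the empty cradle is at (445,260). I'll check this in an enlarged crop.

```bash
cat > h.py <<'E'
import numpy as np, cv2
from plant import r
from scipy.spatial.transform import Rotation as R
def ray(c,px,z):
    """pixels Nx2 -> world xy on plane z"""
    M=cv2.Rodrigues(c['rvec'])[0]; o=-M.T@c['tvec']
    d=(M.T@np.linalg.inv(c['K'])@np.c_[np.atleast_2d(px),np.ones(len(np.atleast_2d(px)))].T).T
    return (o+d*((z-o[2])/d[:,2])[:,None])[:,:2]
def proj(c,P): return cv2.projectPoints(np.float64(np.atleast_2d(P)),c['rvec'],c['tvec'],c['K'],None)[0][:,0]
E
python3 - <<'E'
from h import *
im=cv2.imread("pics/top0.png");c=r.get_calibration("top")
cv2.imwrite("pics/crop1.png",cv2.convertScaleAbs(cv2.resize(im[215:315,160:400],None,fx=3.3,fy=3.3,interpolation=2),alpha=1.6))
for n,p,z in(("bat pump top",(292,257),.165),("bat crad top",(187,254),.125),("free crad",(446,262),.06),("pump c",(313,262),.1)):print(n,ray(c,p,z))
for t in(-2,0):pass
w=r.get_calibration("wrist");M=cv2.Rodrigues(w['rvec'])[0];s=r.get_state()
T=R.from_euler('xyz',s['eef_rot'],degrees=True).as_matrix()
print("cam in tool",T.T@(-M.T@w['tvec']-s['tcp_pos']),"\n",T.T@M.T)
E
```

```text
bat pump top [[0.48901372 0.07308367]]
bat crad top [[0.49857152 0.31889887]]
free crad [[ 0.47851067 -0.30402294]]
pump c [[0.47916964 0.02658088]]
cam in tool [ 0.06584457 -0.0002309   0.01992151] 
 [[ 7.67126181e-04 -9.69541004e-01 -2.44927852e-01]
 [ 9.99999701e-01  7.67724402e-04  9.30301035e-05]
 [ 9.78405892e-05 -2.44927851e-01  9.69541303e-01]]
```

View pics/crop1.png

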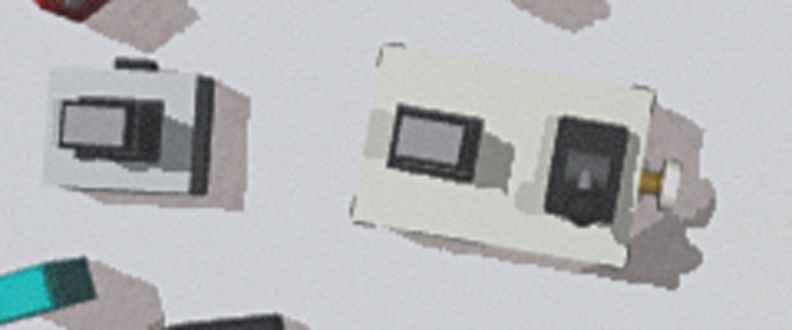

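The crop shows black batteries with grey tops in the pump, at crop (430,140), and in the left cradle, at (95,125). The lever's knob is on the robot side at (585,175), and the coloured look-alikes stand apart. So the choice is confirmed. Next I'll move over the empty cradle, at tool yaw -90.

>>> {"fn": "carry_out", "kwargs": {
  "plan": [
    [[0, 0, 0], [0, 0, -6.7], 0],
    [[0, 0, 0], [0, 0, -6.7], 0],
    [[0, 0, 0], [0, 0, -6.7], 0],
    [[0, 0, 0], [0, 0, -6.7], 0],
    [[0, 0, 0], [0, 0, -6.7], 0],
    [[0, 0, 0], [0, 0, -6.7], 0],
    [[0, 0, 0], [0, 0, -6.7], 0],
    [[0, 0, 0], [0, 0, -6.7], 0],
    [[0, 0, 0], [0, 0, -6.7], 0],
    [[0, 0, 0], [0, 0, -6.7], 0]
  ]
}}

```text
time_s: 0.93
tcp_pos: [0.2621, -0.6219, 0.4041]
eef_rot: [180.0, 0.1, -89.8]
contact_force: [0.1, -0.3, -1.0]
gripper_width: 0.0873
```

>>> {"fn": "carry_out", "kwargs": {
  "plan": [
    [[-0.032, -0.0216, 0], [0, 0, 0], 0],
    [[-0.032, -0.0216, 0], [0, 0, 0], 0],
    [[-0.032, -0.0216, 0], [0, 0, 0], 0],
    [[-0.032, -0.0216, 0], [0, 0, 0], 0],
    [[-0.032, -0.0216, 0], [0, 0, 0], 0],
    [[-0.032, -0.0216, 0], [0, 0, 0], 0],
    [[-0.032, -0.0216, 0], [0, 0, 0], 0],
    [[-0.032, -0.0216, 0], [0, 0, 0], 0],
    [[-0.032, -0.0216, 0], [0, 0, 0], 0],
    [[-0.032, -0.0216, 0], [0, 0, 0], 0],
    [[0, 0, 0], [0, 0, 0], 0]
  ]
}}

```text
time_s: 1.85
tcp_pos: [0.4818, -0.2983, 0.4045]
eef_rot: [-180.0, 0.0, -89.9]
contact_force: [-0.2, -0.3, -0.7]
gripper_width: 0.0875
```

```bash
python3 - <<'E'
from h import *
import pickle
c=r.get_calibration("wrist");im=r.capture("wrist")[:,:,::-1]
cv2.imwrite("pics/w1.png",im);pickle.dump(c,open("w1.pkl","wb"));s=r.get_state();print(s['tcp_pos'],s['eef_rot'],s['time_s'])
E
```

```text
[ 0.48059663 -0.29990191  0.40439823] [ 1.79992302e+02  2.29173405e-02 -8.98962946e+01] 1.9
```

View pics/w1.png

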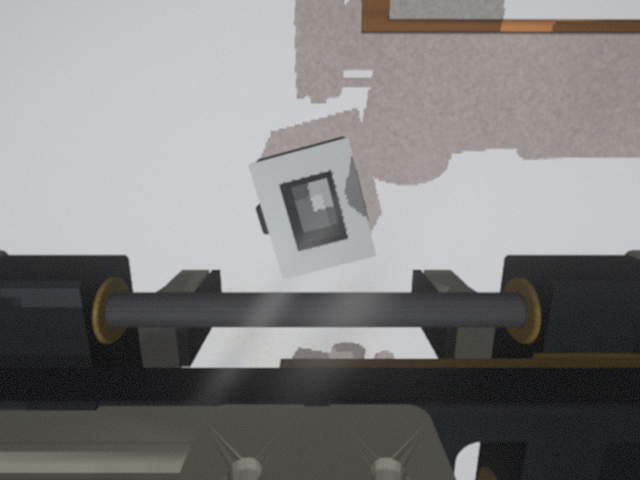

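Wrist view: the empty cradle's top spans corners (249,163), (347,138), (375,256), (284,277). The well rim spans (280,184), (331,170), (347,238), (298,250). I'll refine those corners and cast them onto z=0.06.

```bash
cat >> h.py <<'E'
def quad(gray,pts,hw=6):
    """refine quad: fit each edge line at sub-pixel gradient peaks near given corner guesses, intersect"""
    g=cv2.GaussianBlur(gray.astype(np.float32),(0,0),1); pts=np.float64(pts); L=[]
    for a,b in zip(pts,np.roll(pts,-1,0)):
        n=np.array([-(b-a)[1],(b-a)[0]])/np.linalg.norm(b-a); t=np.arange(-hw,hw+.1,.25); P=[]
        for s in np.linspace(.15,.85,30):
            q=a+s*(b-a)+t[:,None]*n
            v=cv2.remap(g,np.float32(q[:,:1]),np.float32(q[:,1:]),1)[:,0]
            d=abs(np.gradient(v)); P.append(q[d.argmax()])
        vx,vy,x,y=cv2.fitLine(np.float32(P),cv2.DIST_HUBER,0,.01,.01).ravel()
        L.append(np.cross([x,y,1],[x+vx,y+vy,1]))
    X=[np.cross(L[i-1],L[i]) for i in range(4)]
    return np.array([x[:2]/x[2] for x in X])
def rect(c,q,z):
    """world centre, side lengths (avg), direction angles of sides 01 and 12"""
    w=ray(c,q,z); e=lambda i,j:w[j]-w[i]
    u=(e(0,1)+e(3,2))/2; v=(e(1,2)+e(0,3))/2
    an=lambda d:np.degrees(np.arctan2(d[1],d[0]))
    return w.mean(0).round(4),np.linalg.norm([u,v],axis=1).round(4),round(an(u),2),round(an(v),2)
E
python3 - <<'E'
from h import *
import pickle
c=pickle.load(open("w1.pkl","rb"));g=cv2.imread("pics/w1.png",0)
for p in([(249,163),(347,138),(375,256),(284,277)],[(280,184),(331,170),(347,238),(298,250)]):
    q=quad(g,p);print(q.round(1).tolist(),rect(c,q,.06))
# rough: top cam for detail of the others
c=r.get_calibration("top");g=cv2.imread("pics/top0.png",0)
f=lambda x,y:(160+x/3.3,215+y/3.3)
for p,z in(([f(62,100),f(128,105),f(124,152),f(58,147)],.125),([f(400,108),f(480,121),f(470,180),f(390,167)],.165),([f(380,45),f(655,88),f(630,265),f(353,220)],.1)):
    q=quad(g,p,3);print(q.round(1).tolist(),rect(c,q,z))
E
```

```text
[[247.4, 164.2], [348.8, 137.0], [377.1, 255.4], [282.1, 279.0]] (array([ 0.4835, -0.304 ]), array([0.0912, 0.11  ]), np.float64(-165.21), np.float64(104.99))
[[278.7, 184.0], [330.7, 170.2], [347.6, 237.9], [298.1, 250.8]] (array([ 0.4837, -0.3038]), array([0.0473, 0.0635]), np.float64(-164.95), np.float64(104.97))
[[178.8, 243.1], [198.3, 244.6], [195.7, 263.8], [175.2, 261.9]] (array([0.5002, 0.3189]), array([0.0464, 0.0447]), np.float64(-95.03), np.float64(171.64))
[[279.9, 246.3], [306.5, 250.5], [302.3, 270.4], [276.7, 265.6]] (array([0.4863, 0.0745]), array([0.0593, 0.0446]), np.float64(-100.13), np.float64(169.3))
[[275.7, 227.8], [357.8, 241.5], [349.2, 296.0], [265.8, 281.1]] (array([0.4804, 0.0286]), array([0.2004, 0.1304]), np.float64(-100.11), np.float64(170.04))
```

>>> {"fn": "carry_out", "kwargs": {
  "plan": [
    [[-0.037, -0.0006, -0.003], [0, 0, 0], 0],
    [[-0.037, -0.0006, -0.003], [0, 0, 0], 0],
    [[-0.037, -0.0006, -0.003], [0, 0, 0], 0],
    [[-0.037, -0.0006, -0.003], [0, 0, 0], 0],
    [[-0.037, -0.0006, -0.003], [0, 0, 0], 0],
    [[-0.037, -0.0006, -0.003], [0, 0, 0], 0],
    [[-0.037, -0.0006, -0.003], [0, 0, 0], 0],
    [[-0.037, -0.0006, -0.003], [0, 0, 0], 0],
    [[-0.037, -0.0006, -0.003], [0, 0, 0], 0],
    [[-0.037, -0.0006, -0.003], [0, 0, 5], 0],
    [[0, 0, 0], [0, 0, 5], 0],
    [[0, 0, 0], [0, 0, 0], 0]
  ]
}}

```text
time_s: 2.9
tcp_pos: [0.4858, 0.0686, 0.4345]
eef_rot: [180.0, -0.0, -100.2]
contact_force: [-0.3, -0.3, 0.5]
gripper_width: 0.0875
```

```bash
python3 - <<'E'
from h import *
import pickle
c=r.get_calibration("wrist");im=r.capture("wrist")[:,:,::-1]
cv2.imwrite("pics/w2.png",im);pickle.dump(c,open("w2.pkl","wb"));s=r.get_state();print(s['tcp_pos'],s['eef_rot'],s['time_s'])
cv2.imwrite("pics/w2b.png",cv2.convertScaleAbs(im,alpha=1.5))
E
```

```text
[0.48575038 0.06750561 0.43438649] [ 1.79965547e+02 -2.50551771e-02 -1.00001639e+02] 2.95
```

View pics/w2b.png

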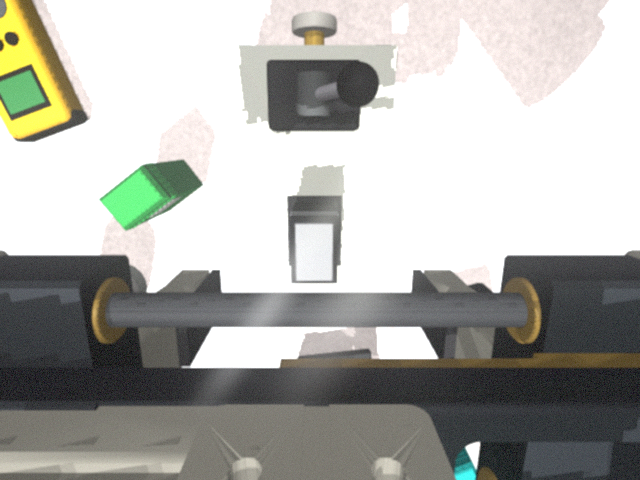

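The wrist view shows the battery top face at (290,212) to (340,282), with its near side visible above that. The knob is at (357,84) on the robot side, image right.

```bash
python3 - <<'E'
from h import *
import pickle
c=pickle.load(open("w2.pkl","rb"));im=cv2.imread("pics/w2.png");g=im[:,:,1]
print("col315 rows190-290",g[190:290,315].tolist());print("row250",g[250,280:350].tolist())
q=quad(g,[(290,212),(341,212),(339,282),(291,282)],3);print(q.round(1).tolist(),rect(c,q,.165))
for P in((.4891,.0778),):
    pass
a=np.radians(-10);Rz=np.array([[np.cos(a),-np.sin(a)],[np.sin(a),np.cos(a)]])
for ctr in((.4891,.0778),):
    w=np.c_[np.array(ctr)+np.array([[-.017,-.025],[.017,-.025],[.017,.025],[-.017,.025]])@Rz.T,np.full(4,.165)];print(proj(c,w).round(1).tolist())
print("knob z=.175",ray(c,(357,84),.175))
E
```

```text
col315 rows190-290 [133, 136, 136, 135, 132, 114, 78, 59, 56, 64, 62, 66, 62, 65, 66, 65, 68, 62, 69, 65, 73, 79, 89, 88, 89, 82, 80, 77, 77, 78, 87, 83, 90, 114, 143, 159, 163, 165, 160, 161, 164, 162, 161, 168, 165, 166, 159, 163, 163, 164, 164, 166, 166, 162, 162, 163, 163, 164, 166, 166, 164, 163, 163, 161, 161, 162, 162, 162, 160, 160, 164, 163, 165, 164, 162, 165, 162, 165, 164, 163, 164, 162, 163, 161, 162, 164, 164, 164, 166, 160, 137, 88, 94, 159, 202, 215, 216, 213, 214, 215]
row250 [216, 216, 217, 215, 216, 215, 215, 198, 152, 101, 87, 81, 87, 86, 96, 125, 151, 167, 164, 170, 162, 167, 167, 165, 168, 164, 166, 163, 165, 165, 166, 165, 166, 160, 165, 164, 162, 164, 164, 162, 161, 163, 161, 162, 161, 161, 159, 162, 160, 156, 164, 156, 128, 84, 71, 68, 71, 72, 75, 86, 124, 178, 213, 219, 214, 215, 217, 214, 215, 214]
[[286.3, 210.5], [342.0, 210.2], [339.4, 283.6], [289.7, 283.8]] (array([0.4879, 0.0748]), array([0.0373, 0.0541]), np.float64(170.12), np.float64(80.1))
[[337.7, 217.7], [288.8, 217.8], [290.3, 285.2], [337.0, 285.0]]
knob z=.175 [[ 0.44313134 -0.02610016]]
```

```bash
python3 - <<'E'
from h import *
import pickle
c=pickle.load(open("w2.pkl","rb"))
a=np.radians(-10);Rz=np.array([[np.cos(a),-np.sin(a)],[np.sin(a),np.cos(a)]])
for ctr in((.4891,.0778),(.4885,.0763)):
  for hx,hy,z in((.017,.025,.165),(.0235,.0315,.1)):
    w=np.c_[np.array(ctr)+np.array([[-hx,-hy],[hx,-hy],[hx,hy],[-hx,hy]])@Rz.T,np.full(4,z)];print(ctr,z,proj(c,w).round(1).tolist())
E
```

```text
(0.4891, 0.0778) 0.165 [[337.7, 217.7], [288.8, 217.8], [290.3, 285.2], [337.0, 285.0]]
(0.4891, 0.0778) 0.1 [[340.9, 195.3], [286.5, 195.4], [288.1, 264.8], [340.0, 264.6]]
(0.4885, 0.0763) 0.165 [[338.2, 215.4], [289.2, 215.6], [290.7, 283.1], [337.4, 283.0]]
(0.4885, 0.0763) 0.1 [[341.4, 193.4], [286.8, 193.6], [288.4, 263.1], [340.4, 262.9]]
```

>>> {"fn": "carry_out", "kwargs": {
  "plan": [
    [[-0.0033, -0.0004, 0.02], [0, 0, 0], 0],
    [[-0.0033, -0.0004, 0.02], [0, 0, 0], 0],
    [[-0.0033, -0.0005, 0.02], [0, 0, 0], 0],
    [[0, 0, 0.02], [0, 0, 0], 0],
    [[0, 0, 0.02], [0, 0, 0], 0],
    [[0, 0, 0.02], [0, 0, 0], 0],
    [[0, 0, 0.01], [0, 0, 0], 0],
    [[0, 0, 0], [0, 0, 0], 0],
    [[0, 0, 0], [0, 0, 0], 0]
  ]
}}

```text
time_s: 3.7
tcp_pos: [0.4892, 0.076, 0.3048]
eef_rot: [180.0, -0.1, -100.1]
contact_force: [-0.1, 0.7, 0.4]
gripper_width: 0.0875
```

>>> {"fn": "carry_out", "kwargs": {
  "plan": [
    [[0, 0, 0], [0, 0, 0], 200],
    [[0, 0, 0], [0, 0, 0], 200],
    [[0, 0, 0], [0, 0, 0], 200],
    [[0, 0, 0], [0, 0, 0], 200],
    [[0, 0, 0], [0, 0, 0], 200],
    [[0, 0, 0], [0, 0, 0], 200],
    [[0, 0, 0], [0, 0, 0], 200],
    [[0, 0, 0], [0, 0, 0], 200]
  ],
  "grip_force": 30
}}

```text
time_s: 4.37
tcp_pos: [0.4889, 0.077, 0.3047]
eef_rot: [-180.0, 0.0, -100.1]
contact_force: [-0.4, 0.2, 0.3]
gripper_width: 0.0398
```

>>> {"fn": "carry_out", "kwargs": {
  "plan": [
    [[0, 0, 0], [0, 0, 0], 200],
    [[0, 0, 0], [0, 0, 0], 200],
    [[0, 0, 0], [0, 0, 0], 200],
    [[0, 0, 0], [0, 0, 0], 200]
  ]
}}

```text
time_s: 4.7
tcp_pos: [0.4889, 0.0769, 0.3046]
eef_rot: [180.0, -0.0, -100.1]
contact_force: [-0.3, 0.5, 0.2]
gripper_width: 0.0341
```

>>> {"fn": "carry_out", "kwargs": {
  "plan": [
    [[0, 0, -0.006], [0, 0, 0], 200],
    [[0, 0, -0.012], [0, 0, 0], 200],
    [[0, 0, -0.016], [0, 0, 0], 200],
    [[0, 0, -0.016], [0, 0, 0], 200],
    [[0, 0, -0.02], [0, 0, 0], 200],
    [[0, 0, -0.02], [0, 0, 0], 200],
    [[0, 0, -0.02], [0, 0, 0], 200],
    [[0, 0, -0.02], [0, 0, 0], 200],
    [[0, 0, -0.02], [0, 0, 0], 200],
    [[0, 0, -0.015], [0, 0, 0], 200],
    [[0, 0, 0], [0, 0, 0], 200]
  ]
}}

```text
time_s: 5.62
tcp_pos: [0.4892, 0.0769, 0.4728]
eef_rot: [-179.8, 0.1, -100.1]
contact_force: [1.7, 0.7, -2.8]
gripper_width: 0.034
```

>>> {"fn": "carry_out", "kwargs": {
  "plan": [
    [[0.02, -0.003, 0], [0, 0, 0], 200],
    [[0.0356, -0.0058, 0], [0, 0, 0], 200],
    [[0.0356, -0.0058, 0], [0, 0, 0], 200],
    [[0.0356, -0.0058, 0], [0, 0, 0], 200],
    [[0.0356, -0.0058, 0], [0, 0, 0], 200],
    [[0.0356, -0.0058, 0], [0, 0, 0], 200],
    [[0.0356, -0.0058, 0], [0, 0, 0], 200],
    [[0.0356, -0.0058, 0], [0, 0, 0], 200],
    [[0.0356, -0.0058, 0], [0, 0, 0], 200],
    [[0.0356, -0.0058, 0], [0, 0, 0], 200],
    [[0.0356, -0.0058, 0], [0, 0, 0], 200]
  ]
}}

```text
time_s: 6.53
tcp_pos: [0.482, -0.3056, 0.4681]
eef_rot: [179.9, 0.1, -100.2]
contact_force: [0.6, 0.3, -3.8]
gripper_width: 0.0339
```

>>> {"fn": "carry_out", "kwargs": {
  "plan": [
    [[0, 0, 0], [0, 0, -5], 200],
    [[0, 0, 0], [0, 0, -5], 200],
    [[0, 0, 0], [0, 0, -5], 200],
    [[0, 0, 0], [0, 0, -5], 200],
    [[0, 0, 0], [0, 0, -5], 200],
    [[0, 0, 0], [0, 0, 0], 200],
    [[0, 0, 0], [0, 0, 0], 200]
  ]
}}

```text
time_s: 7.12
tcp_pos: [0.4825, -0.3038, 0.4684]
eef_rot: [179.9, 0.1, -75.3]
contact_force: [0.2, 0.3, -3.6]
gripper_width: 0.034
```

```bash
cat >> h.py <<'E'
def go(x,y,yaw,z):
    """print remaining shift in tool axes (tool down) and turn about tool z"""
    s=r.get_state();p=s['tcp_pos'];T=R.from_euler('xyz',s['eef_rot'],degrees=True).as_matrix()
    print("t",s['time_s'],"p",p.round(4),"rpy",s['eef_rot'].round(2),"shift",(T.T@(np.array([x,y,z])-p)).round(4),"turn z",round(s['eef_rot'][2]-yaw,2),"F",s['contact_force'].round(1))
E
python3 - <<'E'
from h import *
import pickle
go(.4836,-.3039,-75,.264)
E
```

```text
t 7.1167 p [ 0.4825 -0.3038  0.4684] rpy [ 1.7991e+02  8.0000e-02 -7.5320e+01] shift [ 0.0006 -0.0014  0.2044] turn z -0.32 F [ 0.2  0.3 -3.6]
```

>>> {"fn": "carry_out", "kwargs": {
  "plan": [
    [[0.0006, -0.0014, 0.015], [0, 0, -0.3], 200],
    [[0, 0, 0.022], [0, 0, 0], 200],
    [[0, 0, 0.022], [0, 0, 0], 200],
    [[0, 0, 0.022], [0, 0, 0], 200],
    [[0, 0, 0.022], [0, 0, 0], 200],
    [[0, 0, 0.022], [0, 0, 0], 200],
    [[0, 0, 0.018], [0, 0, 0], 200],
    [[0, 0, 0.007], [0, 0, 0], 200],
    [[0, 0, 0], [0, 0, 0], 200],
    [[0, 0, 0], [0, 0, 0], 200]
  ]
}}

```text
time_s: 7.95
tcp_pos: [0.4845, -0.3043, 0.32]
eef_rot: [180.0, -0.0, -74.9]
contact_force: [0.2, -0.3, -3.4]
gripper_width: 0.0336
```

```bash
python3 - <<'E'
from h import *
cv2.imwrite("pics/w3.png",cv2.convertScaleAbs(cv2.resize(r.capture("wrist")[100:350,200:440,::-1],None,fx=2.4,fy=2.4),alpha=1.3))
go(.4836,-.3039,-75,.264)
E
```

```text
t 8.0 p [ 0.4847 -0.3043  0.3207] rpy [-1.7995e+02 -6.0000e-02 -7.4880e+01] shift [-0.0008  0.001   0.0567] turn z 0.12 F [ 0.6 -0.2 -2.9]
```

View pics/w3.png

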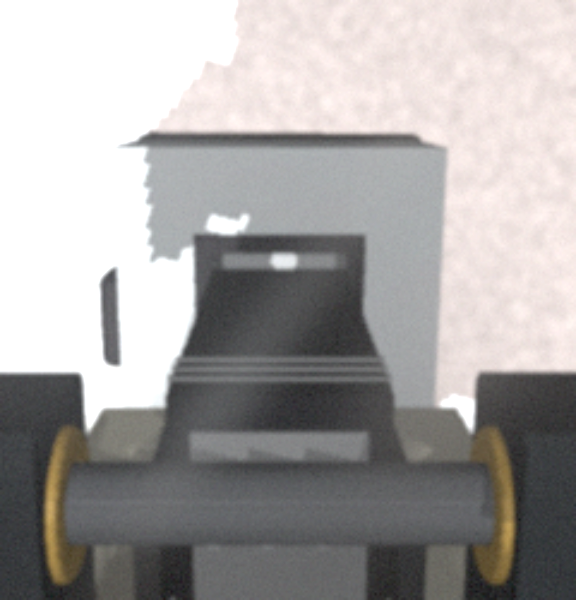

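The view shows the battery centred over the well: lip at crop x 195–364, battery at about 205–355. I'll trim 1 mm and lower gently.

>>> {"fn": "carry_out", "kwargs": {
  "plan": [
    [[-0.0007, 0.0008, 0], [0, 0, 0], 200],
    [[0, 0, 0.004], [0, 0, 0], 200],
    [[0, 0, 0.004], [0, 0, 0], 200],
    [[0, 0, 0.004], [0, 0, 0], 200],
    [[0, 0, 0.004], [0, 0, 0], 200],
    [[0, 0, 0.004], [0, 0, 0], 200],
    [[0, 0, 0], [0, 0, 0], 200]
  ]
}}

```text
time_s: 8.58
tcp_pos: [0.4831, -0.3036, 0.2986]
eef_rot: [180.0, 0.0, -74.9]
contact_force: [0.3, -0.7, -4.2]
gripper_width: 0.0338
```

>>> {"fn": "carry_out", "kwargs": {
  "plan": [
    [[0, 0, 0.005], [0, 0, 0], 200],
    [[0, 0, 0.005], [0, 0, 0], 200],
    [[0, 0, 0.005], [0, 0, 0], 200],
    [[0, 0, 0.005], [0, 0, 0], 200],
    [[0, 0, 0.005], [0, 0, 0], 200],
    [[0, 0, 0.005], [0, 0, 0], 200],
    [[0, 0, 0], [0, 0, 0], 200]
  ]
}}

```text
time_s: 9.17
tcp_pos: [0.4831, -0.3036, 0.2685]
eef_rot: [180.0, 0.0, -74.9]
contact_force: [0.6, -0.1, -3.3]
gripper_width: 0.0341
```

>>> {"fn": "carry_out", "kwargs": {
  "plan": [
    [[0, 0, 0.002], [0, 0, 0], 200],
    [[0, 0, 0.001], [0, 0, 0], 200],
    [[0, 0, 0.001], [0, 0, 0], 200],
    [[0, 0, 0.001], [0, 0, 0], 200],
    [[0, 0, 0], [0, 0, 0], 200],
    [[0, 0, 0], [0, 0, 0], 200]
  ]
}}

```text
time_s: 9.67
tcp_pos: [0.4833, -0.3038, 0.2649]
eef_rot: [-180.0, -0.0, -74.8]
contact_force: [-0.3, -0.0, -2.2]
gripper_width: 0.0341
```

>>> {"fn": "carry_out", "kwargs": {
  "plan": [
    [[0, 0, 0.001], [0, 0, 0], 200],
    [[0, 0, 0.001], [0, 0, 0], 200],
    [[0, 0, 0], [0, 0, 0], 200],
    [[0, 0, 0], [0, 0, 0], 200]
  ]
}}

```text
time_s: 10.0
tcp_pos: [0.4834, -0.3042, 0.2646]
eef_rot: [-180.0, -0.1, -74.8]
contact_force: [-3.8, 0.1, 10.3]
gripper_width: 0.0337
```

>>> {"fn": "carry_out", "kwargs": {
  "plan": [
    [[0, 0, 0], [0, 0, 0], 0],
    [[0, 0, 0], [0, 0, 0], 0],
    [[0, 0, 0], [0, 0, 0], 0],
    [[0, 0, 0], [0, 0, 0], 0],
    [[0, 0, 0], [0, 0, 0], 0],
    [[0, 0, 0], [0, 0, 0], 0],
    [[0, 0, -0.01], [0, 0, 0], 0],
    [[0, 0, -0.02], [0, 0, 0], 0],
    [[0, 0, -0.03], [0, 0, 0], 0],
    [[0, 0, -0.035], [0, 0, 0], 0],
    [[0, 0, -0.035], [0, 0, 0], 0],
    [[0, 0, -0.03], [0, 0, 0], 0]
  ]
}}

```text
time_s: 11.0
tcp_pos: [0.483, -0.3037, 0.4261]
eef_rot: [-179.9, -0.1, -74.8]
contact_force: [1.4, 0.2, 0.1]
gripper_width: 0.0876
```

>>> {"fn": "carry_out", "kwargs": {
  "plan": [
    [[0, 0, 0], [0, 0, 5], 0],
    [[0, 0, 0], [0, 0, 5], 0],
    [[0, 0, 0], [0, 0, 5], 0],
    [[0, 0, 0], [0, 0, 0], 0]
  ]
}}

```text
time_s: 11.33
tcp_pos: [0.483, -0.3037, 0.4237]
eef_rot: [-179.9, -0.0, -90.1]
contact_force: [-0.9, 0.1, -0.2]
gripper_width: 0.0874
```

```bash
python3 - <<'E'
from h import *
c=r.get_calibration("wrist");im=r.capture("wrist")[:,:,::-1]
go(.497,.315,-90,.40)
# check seated flat battery: expected top-face z .125 outline vs dark edges, lip z .06
a=np.radians(15);Rz=np.array([[np.cos(a),-np.sin(a)],[np.sin(a),np.cos(a)]])
cv2.imwrite("pics/w4.png",cv2.convertScaleAbs(im,alpha=1.2))
for hx,hy,z in((.017,.025,.125),(.0235,.0315,.06)):
    w=np.c_[np.array((.4836,-.3039))+np.array([[-hx,-hy],[hx,-hy],[hx,hy],[-hx,hy]])@Rz.T,np.full(4,z)];print(z,proj(c,w).round(1).tolist())
E
```

```text
t 11.3833 p [ 0.4831 -0.3037  0.4234] rpy [-1.7997e+02 -1.0000e-02 -8.9770e+01] shift [-0.6186 -0.0164  0.0233] turn z 0.23 F [-0.  -0.   0.3]
0.125 [[328.4, 192.8], [285.6, 204.3], [303.0, 263.9], [344.2, 253.4]]
0.06 [[331.1, 175.0], [282.6, 188.1], [300.7, 250.3], [347.3, 238.2]]
```

View pics/w4.png

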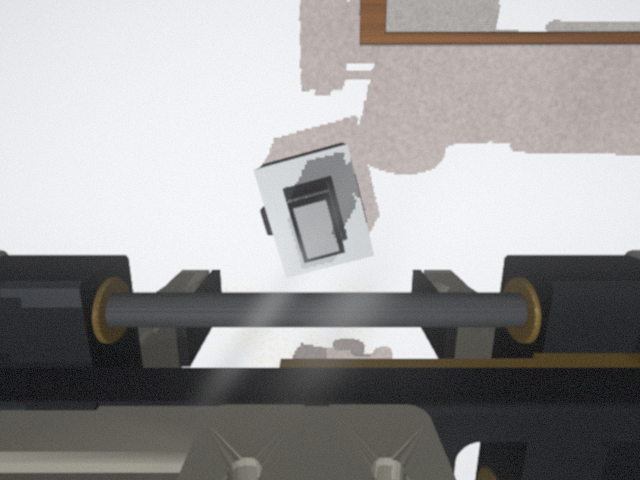

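The flat battery stands upright in the cradle. Its top corners, near (288,207), (329,195), (344,252) and (304,263), match the fully-home projection to 2–3 px. Next is the charged battery.

>>> {"fn": "carry_out", "kwargs": {
  "plan": [
    [[-0.025, -0.001, 0], [0, 0, 0], 0],
    [[-0.0395, -0.001, 0], [0, 0, 0], 0],
    [[-0.0395, -0.001, 0], [0, 0, 0], 0],
    [[-0.0395, -0.001, 0], [0, 0, 0], 0],
    [[-0.0395, -0.001, 0], [0, 0, 0], 0],
    [[-0.0395, -0.001, 0], [0, 0, 0], 0],
    [[-0.0395, -0.001, 0], [0, 0, 0], 0],
    [[-0.0395, -0.001, 0], [0, 0, 0], 0],
    [[-0.0395, -0.001, 0], [0, 0, 0], 0],
    [[-0.0395, -0.001, 0], [0, 0, 0], 0],
    [[-0.0395, -0.001, 0], [0, 0, 0], 0],
    [[-0.0395, -0.001, 0], [0, 0, 0], 0]
  ]
}}

```text
time_s: 12.38
tcp_pos: [0.4935, 0.1577, 0.4232]
eef_rot: [-180.0, 0.0, -89.6]
contact_force: [1.3, -1.2, -0.0]
gripper_width: 0.0875
```

>>> {"fn": "carry_out", "kwargs": {
  "plan": [
    [[-0.0395, -0.001, 0], [0, 0, 0], 0],
    [[-0.0395, -0.001, 0], [0, 0, 0], 0],
    [[-0.0395, -0.001, 0], [0, 0, 0], 0],
    [[-0.0395, -0.001, 0], [0, 0, 0], 0],
    [[0, 0, 0], [0, 0, 4], 0],
    [[0, 0, 0], [0, 0, 0], 0],
    [[0, 0, 0], [0, 0, 0], 0]
  ]
}}

```text
time_s: 12.97
tcp_pos: [0.4975, 0.3141, 0.4224]
eef_rot: [180.0, -0.0, -93.6]
contact_force: [-0.4, -1.0, 0.6]
gripper_width: 0.0876
```

```bash
python3 - <<'E'
from h import *
import pickle
c=r.get_calibration("wrist");im=r.capture("wrist")[:,:,::-1]
go(.497,.315,-94,.264)
cv2.imwrite("pics/w5.png",im);pickle.dump(c,open("w5.pkl","wb"))
cv2.imwrite("pics/w5b.png",cv2.convertScaleAbs(cv2.resize(im[100:300,200:440],None,fx=3,fy=3),alpha=1.2))
E
```

```text
t 13.0167 p [0.4976 0.3134 0.4226] rpy [ 1.7998e+02 -3.0000e-02 -9.3650e+01] shift [-0.0017  0.0006  0.1586] turn z 0.35 F [ 0.  -0.8 -1.1]
```

View pics/w5b.png

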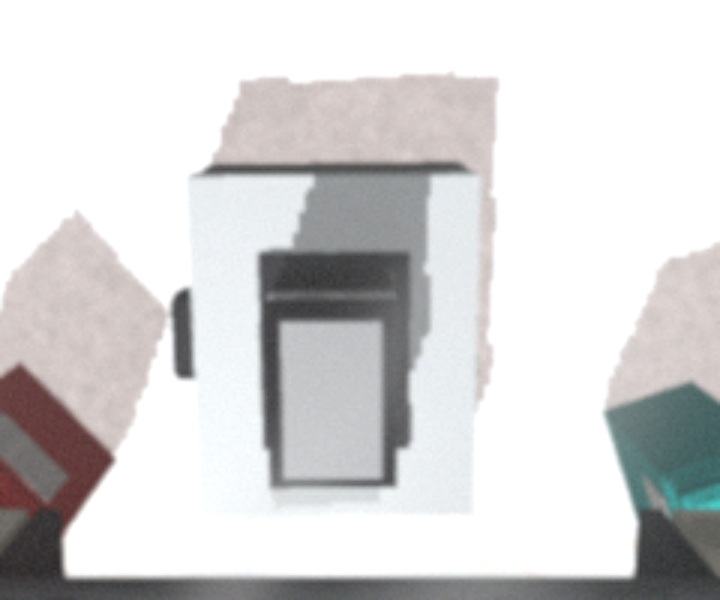

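The charged battery stands in the cradle with its top face at crop (270,300) to (397,487). The red one (bottom left) and turquoise one (bottom right) are near the finger paths, so I'll compute the clearance.

```bash
python3 - <<'E'
from h import *
import pickle
c=pickle.load(open("w5.pkl","rb"));im=cv2.imread("pics/w5.png");g=im[:,:,1]
q=quad(g,[(263.3,158.3),(359.3,158.3),(357.3,271),(266.7,271)],4);print(q.round(1).tolist(),rect(c,q,.06))
ctr,_,au,av=rect(c,q,.06)
a=np.radians(av-90);print("yaw",av-90,au-180)
Rz=np.array([[np.cos(a),-np.sin(a)],[np.sin(a),np.cos(a)]])
for hx,hy,z in((.017,.025,.125),(.0235,.0315,.06)):
    w=np.c_[ctr+np.array([[-hx,-hy],[hx,-hy],[hx,hy],[-hx,hy]])@Rz.T,np.full(4,z)];p=proj(c,w);print(z,((p-[200,100])*3).round(0).tolist())
t=cv2.imread("pics/top0.png");h=cv2.cvtColor(t,cv2.COLOR_BGR2HSV);ct=r.get_calibration("top")
for n,lo,hi in(("red",(0,150,60),(8,255,255)),("turq",(85,150,60),(95,255,255))):
    m=cv2.inRange(h,lo,hi);k=max(cv2.findContours(m,0,1)[0],key=cv2.contourArea)[:,0];b=cv2.boxPoints(cv2.minAreaRect(k));print(n,b.round(0).tolist(),"z.11",ray(ct,b,.11).round(3).tolist(),"z0",ray(ct,b,0).round(3).tolist())
E
```

```text
[[261.4, 158.7], [365.8, 152.1], [356.4, 271.6], [266.3, 267.2]] (array([0.5004, 0.3142]), array([0.0923, 0.1102]), np.float64(176.84), np.float64(85.29))
yaw -4.709999999999994 -3.1599999999999966
0.125 [[404.0, 297.0], [270.0, 295.0], [270.0, 482.0], [398.0, 484.0]]
0.06 [[415.0, 246.0], [263.0, 243.0], [263.0, 438.0], [408.0, 441.0]]
red [[164.0, 206.0], [180.0, 193.0], [188.0, 203.0], [172.0, 216.0]] z.11 [[0.613, 0.38], [0.644, 0.342], [0.62, 0.323], [0.588, 0.361]] z0 [[0.63, 0.419], [0.664, 0.377], [0.637, 0.355], [0.603, 0.397]]
turq [[153.0, 301.0], [173.0, 295.0], [176.0, 308.0], [157.0, 314.0]] z.11 [[0.39, 0.401], [0.404, 0.355], [0.374, 0.346], [0.36, 0.391]] z0 [[0.383, 0.441], [0.398, 0.391], [0.365, 0.38], [0.351, 0.431]]
```

```bash
python3 - <<'E'
from h import *
import pickle
c=pickle.load(open("w5.pkl","rb"))
f=lambda L:np.array(L)/3+[200,100]
print(rect(c,f([(190,175),(478,175),(472,513),(200,513)]),.06))
print(rect(c,f([(270,297),(397,297),(397,487),(270,487)]),.125))
print("lip near edge mid",ray(c,f([(258,253),(410,253)]),.06))
E
```

```text
(array([0.5013, 0.3162]), array([0.0888, 0.1092]), np.float64(176.44), np.float64(86.62))
(array([0.5009, 0.3148]), array([0.033 , 0.0508]), np.float64(176.44), np.float64(86.27))
lip near edge mid [[0.52318472 0.28396804]
 [0.47603558 0.2868923 ]]
```

>>> {"fn": "carry_out", "kwargs": {
  "plan": [
    [[-0.0023, -0.0033, 0.008], [0, 0, 0], 50],
    [[0, 0, 0.025], [0, 0, 0], 50],
    [[0, 0, 0.025], [0, 0, 0], 50],
    [[0, 0, 0.025], [0, 0, 0], 50],
    [[0, 0, 0.025], [0, 0, 0], 50],
    [[0, 0, 0.02], [0, 0, 0], 50],
    [[0, 0, 0.02], [0, 0, 0], 50],
    [[0, 0, 0.01], [0, 0, 0], 50],
    [[0, 0, 0], [0, 0, 0], 50],
    [[0, 0, 0], [0, 0, 0], 50]
  ]
}}

```text
time_s: 13.85
tcp_pos: [0.5015, 0.3155, 0.2648]
eef_rot: [180.0, -0.0, -93.8]
contact_force: [0.3, 0.1, 0.4]
gripper_width: 0.0705
```

```bash
python3 - <<'E'
from h import *
go(.501,.3155,-93.6,.2646)
E
```

```text
t 13.85 p [0.5015 0.3155 0.2648] rpy [ 1.800e+02 -3.000e-02 -9.384e+01] shift [-0.      0.0005  0.0002] turn z -0.24 F [0.3 0.1 0.4]
```

>>> {"fn": "carry_out", "kwargs": {
  "plan": [
    [[0, 0, 0], [0, 0, 0], 200],
    [[0, 0, 0], [0, 0, 0], 200],
    [[0, 0, 0], [0, 0, 0], 200],
    [[0, 0, 0], [0, 0, 0], 200],
    [[0, 0, 0], [0, 0, 0], 200],
    [[0, 0, 0], [0, 0, 0], 200],
    [[0, 0, 0], [0, 0, 0], 200],
    [[0, 0, 0], [0, 0, 0], 200],
    [[0, 0, 0], [0, 0, 0], 200],
    [[0, 0, 0], [0, 0, 0], 200]
  ]
}}

```text
time_s: 14.68
tcp_pos: [0.5012, 0.316, 0.265]
eef_rot: [-180.0, 0.0, -93.8]
contact_force: [-1.5, 0.1, 2.9]
gripper_width: 0.0336
```

>>> {"fn": "carry_out", "kwargs": {
  "plan": [
    [[0, 0, -0.006], [0, 0, 0], 200],
    [[0, 0, -0.012], [0, 0, 0], 200],
    [[0, 0, -0.016], [0, 0, 0], 200],
    [[0, 0, -0.016], [0, 0, 0], 200],
    [[0, 0, -0.02], [0, 0, 0], 200],
    [[0, 0, -0.02], [0, 0, 0], 200],
    [[0, 0, -0.02], [0, 0, 0], 200],
    [[0, 0, -0.02], [0, 0, 0], 200],
    [[0, 0, -0.01], [0, 0, 0], 200],
    [[0, 0, 0], [0, 0, 0], 200]
  ]
}}

```text
time_s: 15.52
tcp_pos: [0.5013, 0.3161, 0.4068]
eef_rot: [-179.9, 0.1, -93.8]
contact_force: [0.7, 0.2, -3.8]
gripper_width: 0.0338
```

```bash
python3 - <<'E'
from h import *
go(.4888,.0771,-100,.3046); print(r.get_state()['gripper_width'])
E
```

```text
t 15.5167 p [0.5013 0.3161 0.4068] rpy [-1.7987e+02  1.5000e-01 -9.3850e+01] shift [ 0.2395 -0.0033  0.1016] turn z 6.15 F [ 0.7  0.2 -3.8]
0.03383213476974544
```

>>> {"fn": "carry_out", "kwargs": {
  "plan": [
    [[0.0195, 0, 0], [0, 0, 0], 200],
    [[0.035, 0, 0], [0, 0, 0], 200],
    [[0.035, 0, 0], [0, 0, 0], 200],
    [[0.035, 0, 0], [0, 0, 0], 200],
    [[0.035, -0.0011, 0], [0, 0, 0], 200],
    [[0.035, -0.0011, 0], [0, 0, 0], 200],
    [[0.03, -0.0011, 0], [0, 0, 0], 200],
    [[0.015, 0, 0], [0, 0, 3], 200],
    [[0, 0, 0], [0, 0, 3.1], 200],
    [[0, 0, 0], [0, 0, 0], 200],
    [[0, 0, 0], [0, 0, 0], 200]
  ]
}}

```text
time_s: 16.43
tcp_pos: [0.4879, 0.0762, 0.4035]
eef_rot: [179.9, -0.1, -99.9]
contact_force: [0.2, 0.3, -3.8]
gripper_width: 0.034
```

```bash
python3 - <<'E'
from h import *
go(.4888,.0771,-100,.3046)
E
```

```text
t 16.4333 p [0.4879 0.0762 0.4035] rpy [ 1.799e+02 -5.000e-02 -9.991e+01] shift [-0.0011 -0.0009  0.0989] turn z 0.09 F [ 0.2  0.3 -3.8]
```

>>> {"fn": "carry_out", "kwargs": {
  "plan": [
    [[-0.001, -0.0008, 0.01], [0, 0, 0], 200],
    [[0, 0, 0.015], [0, 0, 0], 200],
    [[0, 0, 0.013], [0, 0, 0], 200],
    [[0, 0, 0.005], [0, 0, 0], 200],
    [[0, 0, 0], [0, 0, 0], 200],
    [[0, 0, 0], [0, 0, 0], 200]
  ]
}}

```text
time_s: 16.93
tcp_pos: [0.4894, 0.078, 0.3613]
eef_rot: [180.0, -0.0, -99.9]
contact_force: [0.4, 0.2, -3.9]
gripper_width: 0.0337
```

```bash
python3 - <<'E'
from h import *
go(.4888,.0771,-100,.3046)
cv2.imwrite("pics/w6.png",cv2.convertScaleAbs(cv2.resize(r.capture("wrist")[100:350,200:440,::-1],None,fx=2.4,fy=2.4),alpha=1.1))
E
```

```text
t 16.9333 p [0.4894 0.078  0.3613] rpy [ 1.7996e+02 -5.0000e-02 -9.9880e+01] shift [0.0009 0.0004 0.0567] turn z 0.12 F [ 0.4  0.2 -3.9]
```

View pics/w6.png

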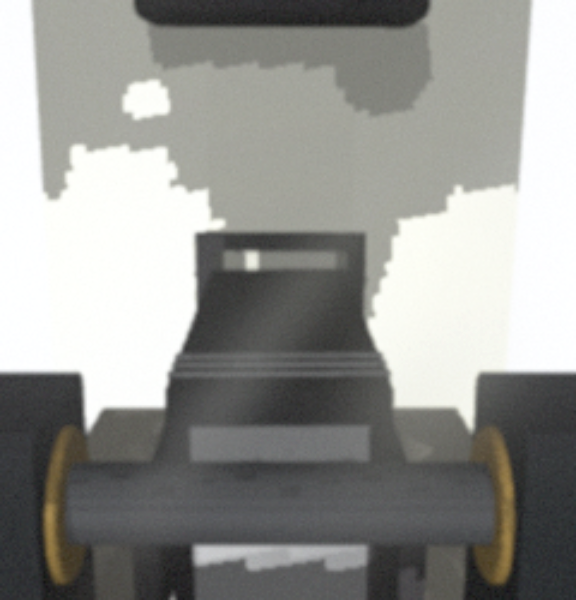

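The picture matches the earlier, successful alignment over the cradle (lip at crop (196–365, 233)). Lowering now.

>>> {"fn": "carry_out", "kwargs": {
  "plan": [
    [[0.0004, 0.0003, 0], [0, 0, 0], 200],
    [[0, 0, 0.004], [0, 0, 0], 200],
    [[0, 0, 0.004], [0, 0, 0], 200],
    [[0, 0, 0.004], [0, 0, 0], 200],
    [[0, 0, 0.004], [0, 0, 0], 200],
    [[0, 0, 0.004], [0, 0, 0], 200],
    [[0, 0, 0], [0, 0, 0], 200]
  ]
}}

```text
time_s: 17.57
tcp_pos: [0.4886, 0.0771, 0.3406]
eef_rot: [179.9, -0.0, -100.0]
contact_force: [-0.2, 0.2, -3.6]
gripper_width: 0.0337
```

>>> {"fn": "carry_out", "kwargs": {
  "plan": [
    [[0, 0, 0.005], [0, 0, 0], 200],
    [[0, 0, 0.005], [0, 0, 0], 200],
    [[0, 0, 0.005], [0, 0, 0], 200],
    [[0, 0, 0.005], [0, 0, 0], 200],
    [[0, 0, 0.005], [0, 0, 0], 200],
    [[0, 0, 0.005], [0, 0, 0], 200],
    [[0, 0, 0.002], [0, 0, 0], 200],
    [[0, 0, 0.001], [0, 0, 0], 200],
    [[0, 0, 0], [0, 0, 0], 200]
  ]
}}

```text
time_s: 18.32
tcp_pos: [0.4889, 0.0772, 0.3084]
eef_rot: [180.0, -0.0, -100.0]
contact_force: [-0.2, -0.1, -2.6]
gripper_width: 0.0336
```

>>> {"fn": "carry_out", "kwargs": {
  "plan": [
    [[0, 0, 0.001], [0, 0, 0], 200],
    [[0, 0, 0.001], [0, 0, 0], 200],
    [[0, 0, 0.001], [0, 0, 0], 200],
    [[0, 0, 0.001], [0, 0, 0], 200],
    [[0, 0, 0.0005], [0, 0, 0], 200],
    [[0, 0, 0], [0, 0, 0], 200],
    [[0, 0, 0], [0, 0, 0], 200]
  ]
}}

```text
time_s: 18.9
tcp_pos: [0.489, 0.0773, 0.3049]
eef_rot: [-180.0, 0.0, -99.9]
contact_force: [-3.1, -0.2, 5.8]
gripper_width: 0.0337
```

Contact force rose at z=0.305, which is the home height. I'll release, rise, close the fingers and turn 90° so I can push along the pump's x.

>>> {"fn": "carry_out", "kwargs": {
  "plan": [
    [[0, 0, 0], [0, 0, 0], 0],
    [[0, 0, 0], [0, 0, 0], 0],
    [[0, 0, 0], [0, 0, 0], 0],
    [[0, 0, 0], [0, 0, 0], 0],
    [[0, 0, 0], [0, 0, 0], 0],
    [[0, 0, 0], [0, 0, 0], 0],
    [[0, 0, -0.01], [0, 0, 0], 0],
    [[0, 0, -0.02], [0, 0, 0], 0],
    [[0, 0, -0.025], [0, 0, 0], 0],
    [[0, 0, -0.025], [0, 0, 0], 0],
    [[0, 0, -0.025], [0, 0, 0], 0],
    [[0, 0, -0.02], [0, 0, 0], 0]
  ]
}}

```text
time_s: 19.9
tcp_pos: [0.4889, 0.0771, 0.4321]
eef_rot: [-179.9, 0.1, -99.9]
contact_force: [0.5, 0.5, -0.3]
gripper_width: 0.0877
```

```bash
python3 - <<'E'
from h import *
c=r.get_calibration("wrist");im=r.capture("wrist")[:,:,::-1].copy()
go(.4888,.0771,-100,.3046)
a=np.radians(-10);Rz=np.array([[np.cos(a),-np.sin(a)],[np.sin(a),np.cos(a)]])
w=np.c_[np.array((.4889,.0772))+np.array([[-.017,-.025],[.017,-.025],[.017,.025],[-.017,.025]])@Rz.T,np.full(4,.165)]
p=proj(c,w);print(p.round(0).tolist())
for q in p: cv2.circle(im,tuple(int(v) for v in q.round()),1,(0,0,255),-1)
cv2.imwrite("pics/w7.png",im[:320,150:470])
E
```

```text
t 19.95 p [0.4897 0.0772 0.4359] rpy [-179.61    0.19  -99.9 ] shift [0.0007 0.0018 0.1313] turn z 0.1 F [2.2 1.3 4.7]
[[342.0, 204.0], [292.0, 204.0], [293.0, 273.0], [340.0, 273.0]]
```

View pics/w7.png

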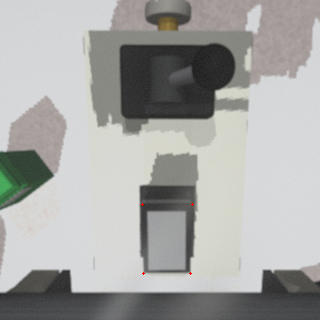

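>>> {"fn": "carry_out", "kwargs": {
  "plan": [
    [[0, 0, 0], [0, 0, -7], 255],
    [[0, 0, 0], [0, 0, -7], 255],
    [[0, 0, 0], [0, 0, -7], 255],
    [[0, 0, 0], [0, 0, -7], 255],
    [[0, 0, 0], [0, 0, -7], 255],
    [[0, 0, 0], [0, 0, -7], 255],
    [[0, 0, 0], [0, 0, -7], 255],
    [[0, 0, 0], [0, 0, -7], 255],
    [[0, 0, 0], [0, 0, -7], 255],
    [[0, 0, 0], [0, 0, -7], 255],
    [[0, 0, 0], [0, 0, -7], 255],
    [[0, 0, 0], [0, 0, -7], 255]
  ]
}}

```text
time_s: 20.95
tcp_pos: [0.4888, 0.0772, 0.4297]
eef_rot: [-180.0, -0.0, -15.6]
contact_force: [0.2, -0.3, -0.7]
gripper_width: 0.0134
```

>>> {"fn": "carry_out", "kwargs": {
  "plan": [
    [[0, 0, 0], [0, 0, -6], 255],
    [[-0.01, 0.02, 0], [0, 0, 0], 255],
    [[-0.01, 0.03, 0], [0, 0, 0], 255],
    [[-0.01, 0.03, 0], [0, 0, 0], 255],
    [[-0.01, 0.02, 0], [0, 0, 0], 255],
    [[-0.01, 0.01, 0], [0, 0, 0], 255],
    [[-0.01, 0, 0], [0, 0, 0], 255],
    [[0, 0, 0], [0, 0, 0], 255]
  ]
}}

```text
time_s: 21.62
tcp_pos: [0.4092, -0.021, 0.4298]
eef_rot: [-179.9, -0.1, -10.0]
contact_force: [-1.1, -0.2, 0.2]
gripper_width: 0.0004
```

```bash
python3 - <<'E'
from h import *
a=np.radians(-10);Rz=np.array([[np.cos(a),-np.sin(a)],[np.sin(a),np.cos(a)]])
t=np.array([.48,.0281])+Rz@[-.061,-.06];print(t)
go(*t,-10,.344);print(r.get_state()['gripper_width'])
E
```

```text
[ 0.40950784 -0.02039593]
t 21.6167 p [ 0.4092 -0.021   0.4298] rpy [-1.7994e+02 -5.0000e-02 -1.0020e+01] shift [ 0.0001 -0.0006  0.0858] turn z -0.02 F [-1.1 -0.2  0.2]
0.00037055843447514656
```

The charged battery is home: its top face coincides with the projected home corners, drawn in red. Now I'll lower beside the knob and push.

>>> {"fn": "carry_out", "kwargs": {
  "plan": [
    [[0, 0, 0.02], [0, 0, 0], 255],
    [[0, 0, 0.025], [0, 0, 0], 255],
    [[0, 0, 0.02], [0, 0, 0], 255],
    [[0, 0, 0.015], [0, 0, 0], 255],
    [[0, 0, 0.005], [0, 0, 0], 255],
    [[0, 0, 0], [0, 0, 0], 255]
  ]
}}

```text
time_s: 22.12
tcp_pos: [0.4109, -0.0201, 0.3433]
eef_rot: [179.9, 0.1, -9.9]
contact_force: [1.2, -0.7, 0.5]
gripper_width: 0.0002
```

>>> {"fn": "carry_out", "kwargs": {
  "plan": [
    [[0.005, 0, 0], [0, 0, 0], 255],
    [[0.005, 0, 0], [0, 0, 0], 255],
    [[0.005, 0, 0], [0, 0, 0], 255],
    [[0.005, 0, 0], [0, 0, 0], 255],
    [[0.005, 0, 0], [0, 0, 0], 255],
    [[0.005, 0, 0], [0, 0, 0], 255],
    [[0.005, 0, 0], [0, 0, 0], 255],
    [[0.005, 0, 0], [0, 0, 0], 255],
    [[0.005, 0, 0], [0, 0, 0], 255],
    [[0.005, 0, 0], [0, 0, 0], 255],
    [[0.005, 0, 0], [0, 0, 0], 255],
    [[0.005, 0, 0], [0, 0, 0], 255]
  ]
}}

```text
time_s: 23.12
tcp_pos: [0.4702, -0.0313, 0.3439]
eef_rot: [180.0, 0.0, -10.0]
contact_force: [-2.1, 0.8, -1.5]
gripper_width: 0.0003
```

>>> {"fn": "carry_out", "kwargs": {
  "plan": [
    [[0.002, 0, 0], [0, 0, 0], 255],
    [[0.002, 0, 0], [0, 0, 0], 255],
    [[0.001, 0, 0], [0, 0, 0], 255],
    [[0, 0, 0], [0, 0, 0], 255],
    [[0, 0, 0], [0, 0, 0], 255]
  ]
}}

```text
time_s: 23.53
tcp_pos: [0.4748, -0.032, 0.3442]
eef_rot: [-180.0, -0.0, -9.9]
contact_force: [-0.8, 0.4, -0.6]
gripper_width: 0.0003
```

>>> {"fn": "carry_out", "kwargs": {
  "plan": [
    [[0.001, 0, 0], [0, 0, 0], 255],
    [[0.001, 0, 0], [0, 0, 0], 255],
    [[0, 0, 0], [0, 0, 0], 255]
  ]
}}

```text
time_s: 23.78
tcp_pos: [0.4759, -0.0323, 0.3439]
eef_rot: [180.0, 0.1, -10.0]
contact_force: [-5.7, 2.0, 2.7]
gripper_width: 0.0002
```

>>> {"fn": "carry_out", "kwargs": {
  "plan": [
    [[0.001, 0, 0], [0, 0, 0], 255],
    [[0.0005, 0, 0], [0, 0, 0], 255],
    [[0, 0, 0], [0, 0, 0], 255]
  ]
}}

```text
time_s: 24.03
tcp_pos: [0.4766, -0.0325, 0.3438]
eef_rot: [180.0, 0.2, -10.0]
contact_force: [-10.7, 5.0, 5.7]
gripper_width: 0.0004
```

>>> {"fn": "carry_out", "kwargs": {
  "plan": [
    [[0.001, 0, 0], [0, 0, 0], 255],
    [[0, 0, 0], [0, 0, 0], 255]
  ]
}}

```text
time_s: 24.2
tcp_pos: [0.477, -0.0326, 0.3437]
eef_rot: [180.0, 0.3, -10.0]
contact_force: [-14.2, 6.6, 8.1]
gripper_width: 0.0003
```

>>> {"fn": "carry_out", "kwargs": {
  "plan": [
    [[-0.01, 0, 0], [0, 0, 0], 255],
    [[-0.02, 0, 0], [0, 0, 0], 255],
    [[-0.025, 0, 0], [0, 0, 0], 255],
    [[-0.01, 0, -0.02], [0, 0, 0], 255],
    [[0, 0, -0.03], [0, 0, 0], 255],
    [[0, 0, -0.03], [0, 0, 0], 255],
    [[0, 0, -0.02], [0, 0, 0], 255],
    [[0, 0, 0], [0, 0, 0], 255]
  ]
}}

```text
time_s: 24.87
tcp_pos: [0.4161, -0.0214, 0.4492]
eef_rot: [-179.8, -0.5, -9.9]
contact_force: [0.6, 1.2, -0.4]
gripper_width: 0.0004
```

```bash
python3 - <<'E'
from h import *
a=np.radians(-10);Rz=np.array([[np.cos(a),-np.sin(a)],[np.sin(a),np.cos(a)]])
im=r.capture("scene")[:,:,::-1].copy();c=r.get_calibration("scene")
k=np.array([.48,.0281])+Rz@[.0288,-.06];p=proj(c,[[*k,.1747]]);print("on-knob expected",p)
cv2.imwrite("pics/s8.png",cv2.resize(im[110:370,180:520],None,fx=2.3,fy=2.3))
print("in crop",(p-[180,110])*2.3)
go(.4,0,-10,.43)
E
```

```text
on-knob expected [[308.84641251 199.67664748]]
in crop [[296.34674878 206.2562892 ]]
t 24.9167 p [ 0.4157 -0.0214  0.4468] rpy [-179.83   -0.34   -9.93] shift [-0.0192 -0.0183  0.0168] turn z 0.07 F [ 0.6  0.2 -0.2]
```

View pics/s8.png

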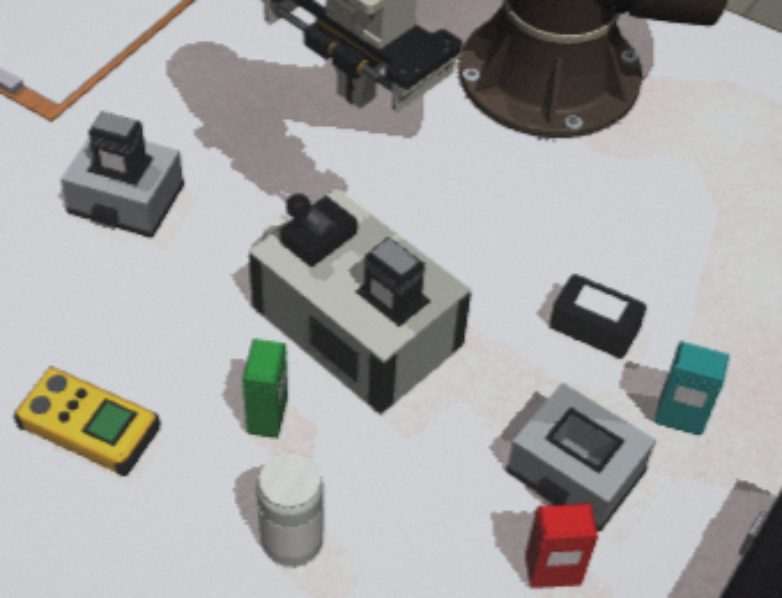

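The knob is at crop (298,205), against an expected (296,206) for fully on. Both batteries are seated, the bystanders haven't moved and the gripper is clear. Handing in.

```bash
python3 -c "
from plant import r
print(r.close_job())"
```

```text
the job is handed in; nothing more can be done
None
```

The job is done and handed in at about 25 s of the 70 s limit; the hand-in gives no verdict. I moved the flat battery from the pump to the empty cradle, then the charged battery from the other cradle to the pump. Both were lowered in and released, and after that I pushed the toggle over to its end stop.

**Last checks:**
- **Batteries:** Each met the well floor at its fully-home height, with about 6–10 N of contact. In the wrist pictures their tops matched the projected home position, within 2–3 px for the flat one.
- **Toggle:** The force at the stop rose to about 18 N. The knob then sat within about 1 px of its expected "on" position in the scene view.
- **Other things on the counter:** By eye, the bystanders and look-alikes had not moved in the last scene picture, and the gripper was clear of everything. I did not measure this.

One measurement disagreed. The automatic edge fit on the charged battery's cradle was thrown off by shadows and gave a skewed outline. I used corners read from the picture instead, which agreed with the battery's own outline to about 1.5 mm. No final check failed.

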